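# Clamp a clock movement with the slotted clamp screw

### The arm

A 7-joint arm with a two-finger parallel gripper is mounted at the origin on the work surface. World frame = base frame: x ahead of the robot, y to its left, z up, the work surface at z = 0. Lengths are in m, angles in rad, forces in N, time in s.
With the tool pointing down it reaches from about 0.35 to 0.9 m from the base axis. Payload 19.9 kg.
Tool frame: the origin (TCP) lies between the finger pads; the fingertips stand 19 mm ahead of it and the grasp point (between the pads) is the TCP; z points along the fingers, y is the direction in which the jaws open and shut (so a half turn about z gives the same grasp; the last joint's range is limited). The gripper opens to 94 mm and grips with 3 to 60 N. Pads are 16 mm wide; open, the fingers measure 119 mm over their backs; the gripper's body (75 mm by 177 mm) begins 78 mm behind the grasp point.
Start: joints at [-1.26, 0.417, -0.01, 1.614, 0.005, 1.111, -0.053], TCP at [0.215, 0.587, 0.224] pointing down, gripper open.
Joint ranges: [-2.81, 2.81], [-0.39, 2.02], [-1.27, 1.25], [0.06, 2.57], [-1.19, 4.33], [0.19, 2], [-2.82, 2.82]. Speed limits (rad/s): [1.89, 1.89, 2.39, 2.39, 3.01, 3.01, 3.01].

### API

Orientations are given as a 3x3 rotation matrix whose columns are the frame's x, y, z axes.
In Python, from rig import robot gives the robot as it stands. Calls block until the motion is done:
- robot.move_ptp(position, orientation): joint-space move of the TCP to a pose.
- robot.move_linear(position, velocity=0.15, frame=None, threshold=None): straight line of the TCP; frame=None keeps the orientation; velocity is the mean speed in m/s. With threshold (N) it stops when the force on the tool has changed by that much, and returns True; else False.
- robot.goto_joints(angles): joint-space move.
- robot.gripper_to(opening): finger opening in m; the grip force is fixed at half the most; returns when the fingers have stopped.
- robot.pause(seconds).
- robot.ik(position, orientation): joint angles nearest the present ones, or None.
- robot.get_state(): the state.
- robot.grab_frame(name): name is "scene" or "top"; returns the picture (480x640x3 uint8, red, green, blue); there is no depth.
- robot.camera_info(name): a dict with "fx", "fy", "cx", "cy" (pixels), "rvec" (rotation vector, rad) and "tvec" (3), from world to camera coordinates, as OpenCV has them. Camera axes: x right, y down, z forward; pixel columns grow to the right and rows downward; lengths in m; the calibration is good to about 2 mm. A picture is of the moment at which its call begins. camera_info takes no time and is no camera call.
A pose or a line that the arm cannot do raises robot.PlanningError and nothing moves.
- robot.sign_off(): hands the job in, once; it reports no verdict.
The state is a dict: "time": time; "qpos": joint angles; "joint_vel": joint speeds; "effort": joint torques, N m; "ee_pos": TCP position; "tool_rot": TCP orientation; "force": force on the tool from outside, world axes, zero at the start; "moment": the same for the moment, N m; "opening": finger opening in m.
Only numpy, scipy, OpenCV 4.12 (cv2) and the standard library are available. Lean on these libraries where they do the work, as an engineer would, in place of code of your own. Each camera call takes 0.05 s, during which the arm holds its last target.

### The job

Clamp the clock movement on its sloping holder: take the blue-handled driver from its wooden stand, set it square in the brass screw's cup and get its blade fully down in the slot before the screw turns, then, keeping the driver in line with the screw, turn the screw clockwise until it stops, using only the driver on it. Put the driver back upright in its stand, fully down, without dropping it, and leave the other things on the bench where they are.

Things in the scene. Friction and masses are not known exactly. Their poses are not given: they have to be found in the camera images.
- holder: Fixed grey sloping work holder, base 150 x 130 mm, about 115 mm high, with a brass clock movement (84 mm disc) on its face and over it a steel strap with the brass clamp screw. Origin: centre of its underside on the bench; z up. Its face and the screw axis lean exactly 30 degrees: the screw axis points up and towards the holder's own -x side (roughly towards the robot).
- screw_head: Brass clamp screw head, a round cup, 36 mm outside (41 at the rim), 33 mm high. Origin: centre of its underside; z is the screw axis, up out of the cup; it turns with joint screw. The cup is 27 mm across inside (top 6 mm flared to 32) and 20 mm deep; across its bottom runs a dark slot along this body's x, 9 mm wide, 27 mm long and another 9 mm deep. White marks on the rim stand at the slot's two ends.
- screw_mouth (a point): Centre of the cup's open rim, on the screw axis, 33 mm along the axis above the underside; axes as body screw_head (z out along the screw axis, x along the slot).
- slot_floor (a point): Point on the screw axis at the floor of the slot, 29 mm along the axis below screw_mouth; axes as body screw_head.
- rim_mark (a point): One of the white marks on the cup's rim (+x end of the slot), 18.2 mm from the axis.
- screw (a joint): Turn of the clamp screw, rad: starts between 0 and 0.35, grows clockwise as seen looking down into the cup, stops firmly at 1.5. It stays where left; turning it takes about 0.1 N m, so light rubbing of the blade on the cup's bottom does not turn it. Its steep thread draws head and strap 3 mm per rad down along the axis, until the strap lies on the movement.
- stand: Fixed wooden block 80 x 80 x 95 mm with a vertical through hole of 30 mm diameter in the middle of its top. Origin: centre of its underside on the bench; z up, top face at 95 mm.
- driver_centre (a point): Driver, 152 mm long, 0.15 to 0.3 kg, upright in the stand at the start. This point: on its axis, 76 mm from the blade's end; z runs from the blade to the handle. In the stand its 44 mm flange (84 to 90 mm from the blade's end) rests on the block's top and the blade's end is 11 mm above the bench. Below the flange: shank of 16 mm diameter.
- driver_handle (a point): Centre of the driver's blue flat-sided handle, on its axis, 121 mm from the blade's end: 44 mm wide (along x), 24 mm thick (along y), 62 mm long, to be gripped across its 24 mm. The blade lies in line with the handle's wide side. Axes as driver_centre.
- driver_tip (a point): Centre of the blade's end, on the axis; axes as driver_centre. Blade 20 mm wide (along x), 8 mm long, tapered from 3 mm thick (along y) at its end to 6 mm; above it a round nose of 24.6 mm diameter, 28 mm long, its first 5 mm tapered (from 19 mm). With the blade fully in the slot the nose rests on the cup's bottom and this point is 1 mm from slot_floor; with the blade lying across the slot it is 9 mm from it.
- parts_tray: White divided parts tray, 100 x 160 x 22 mm, loose bystander. Origin: centre of its underside.
- dome: Glass dust dome with a knob, 84 mm diameter, 78 mm high, loose bystander. Origin: centre of its underside.
- dish: Blue round dish, 100 mm diameter, 22 mm high, loose bystander. Origin: centre of its underside.
- jar: Small white jar, 44 mm diameter, 45 mm high, loose bystander. Origin: centre of its underside.
Mind the look-alikes: they are no part of the job. Several things have the shape of the stand; the one meant has the colours described above. Of the things that look like the holder, the larger one is meant.

How it is judged:
On the way, in this order (a step that is already met when the one before it is completed fails the run):
1. the driver stands in line with the screw (within 7 degrees), its blade fully down in the slot, before the screw has turned (rim mark moved less than 5 mm) (distance between driver_tip and slot_floor below 0.005 m and angle between the z axis of driver_tip and the z axis of screw_head, either way round below 0.122 rad and distance of rim_mark from where it was at the start of the episode below 0.005 m), for 0.2 s.
2. the screw has been turned to its stop (joint over 1.38) with the driver in the slot (value of joint screw above 1.38 rad and distance between driver_tip and slot_floor below 0.008 m), for 0.1 s.
At the end, for the whole second after the job is handed in: The clamp screw is at its stop (joint over 1.38 rad), and the driver stands released, at rest and upright (within 5 degrees) in its stand, fully down (within 3 mm of where its flange rests on the block, and within 8 mm of the hole's axis) (value of joint screw above 1.38 rad and horizontal distance between driver_tip and stand below 0.008 m and z of driver_tip in the frame of stand below 0.014 m and angle between driver_tip's own z axis and vertical below 0.09 rad and linear speed of driver below 0.02 m/s); the robot touches nothing.
It fails at once if the screw is turned while the driver is out of line with it by more than 8 degrees (velocity of joint screw above 0.25 rad/s and angle between the z axis of driver_tip and the z axis of screw_head, either way round above 0.14 rad).
It fails at once if the fingers press on the screw head (contact force between the fingers and screw_head above 2 N).
It fails at once if the driver is dropped (falls faster than 0.45 m/s with no finger on it) (contact force between the fingers and driver below 0.3 N and linear speed of driver above 0.45 m/s).
It fails at once if a bystander is moved by more than 20 mm (distance of any of parts_tray, dome, dish, jar from where it was at the start of the episode above 0.02 m).
It also fails if it takes over 54 s, if anything falls off the work surface, if the arm or the gripper's body presses on something with over 40 N, if the wrist force passes 120 N, or if a joint passes its speed limit or range.

## Working session

There is one attempt and no reset: what is moved stays moved. The work goes in short steps, each a Python script; the robot and the scene stay as the last script left them, time stands still between calls to the robot, and variables do not carry over. Pictures are saved under pics/ and viewed, and the job is handed in when it is done.

```bash
ls; mkdir -p pics; python3 - <<'E'
from rig import robot
import cv2
for n in("scene","top"):
    f=robot.grab_frame(n); cv2.imwrite(f"pics/{n}0.png",f[:,:,::-1]); print(robot.camera_info(n))
s=robot.get_state(); print(s)
E
```

```text
pics
{'fx': 590.7746162037179, 'fy': 590.7746162037179, 'cx': 311.7188742430011, 'cy': 236.33761988215844, 'rvec': array([ 1.84503973,  1.86072132, -0.62567414]), 'tvec': array([ 0.02490228, -0.36369673,  1.49789559])}
{'fx': 583.2129315756429, 'fy': 583.2129315756429, 'cx': 306.34219072147613, 'cy': 232.74887089082802, 'rvec': array([ 2.1816218 , -2.20639775,  0.1094511 ]), 'tvec': array([-0.03601114,  0.56938949,  1.14815683])}
{'time': 0.1, 'qpos': array([-1.26049055,  0.41792088, -0.01029897,  1.61411943,  0.00466568,
        1.11070951, -0.05298342]), 'joint_vel': array([-0.00114429, -0.00334692, -0.00100283, -0.00338442, -0.00047117,
       -0.00134669,  0.00118737]), 'effort': array([ 5.99439445e-04, -8.52604866e+01,  6.39371574e-01, -4.26694465e+01,
       -4.89239290e-02,  1.64148799e-02, -6.41462947e-06]), 'ee_pos': array([0.21526039, 0.58641071, 0.22388143]), 'tool_rot': array([[-9.38753944e-01,  3.44588043e-01, -3.35238761e-04],
       [ 3.44588201e-01,  9.38753322e-01, -1.08243157e-03],
       [-5.82864770e-05, -1.13165623e-03, -9.99999358e-01]]), 'force': array([-0.28995567, -0.59557482,  0.67981147]), 'moment': array([-0.02020781,  0.01945047,  0.0542782 ]), 'opening': 0.09369998591593727}
```

View pics/scene0.png

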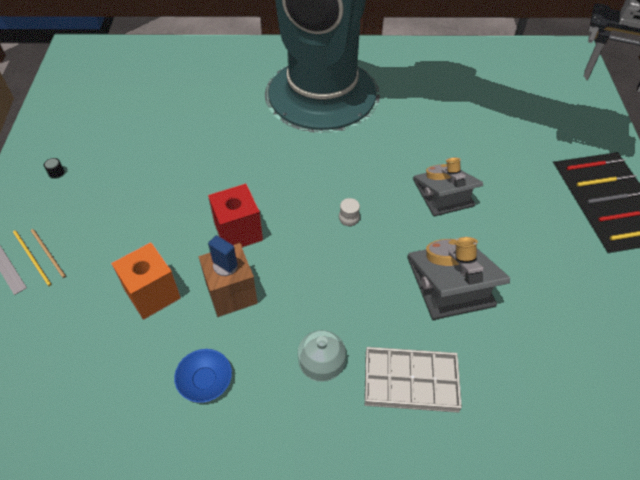

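View pics/top0.png

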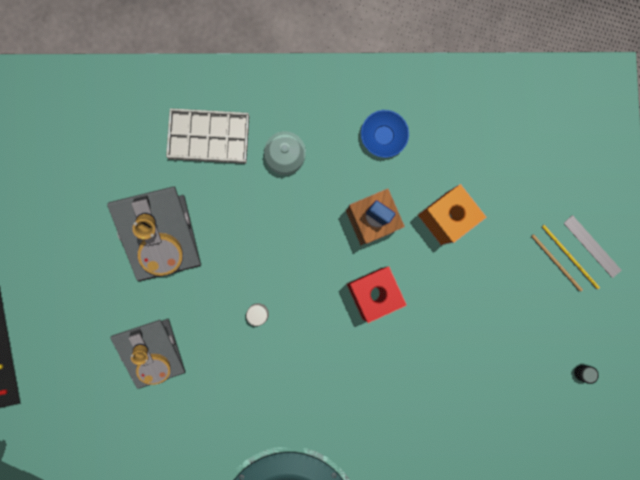

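Stand candidates: wooden with blue driver (scene 228,280 / top 376,217), red block (scene 236,217 / top 377,295) and orange block (scene 147,280 / top 452,214). I choose the wooden one. Holder candidates: large (scene 457,270 / top 153,235) and small (scene 447,183 / top 148,354). I choose the large one. Next, close crops.

```bash
python3 - <<'E'
import cv2,numpy as np
s=cv2.imread("pics/scene0.png");t=cv2.imread("pics/top0.png")
def c(im,x,y,w,h,k): return cv2.resize(im[y:y+h,x:x+w],None,fx=k,fy=k,interpolation=cv2.INTER_CUBIC)
cv2.imwrite("pics/c1.png",c(s,400,225,112,96,7))
cv2.imwrite("pics/c2.png",c(t,100,180,110,110,5.4))
cv2.imwrite("pics/c3.png",c(s,190,225,80,95,6.2))
cv2.imwrite("pics/c4.png",c(t,340,180,75,75,8))
E
```

```text
(no output)
```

View pics/c1.png

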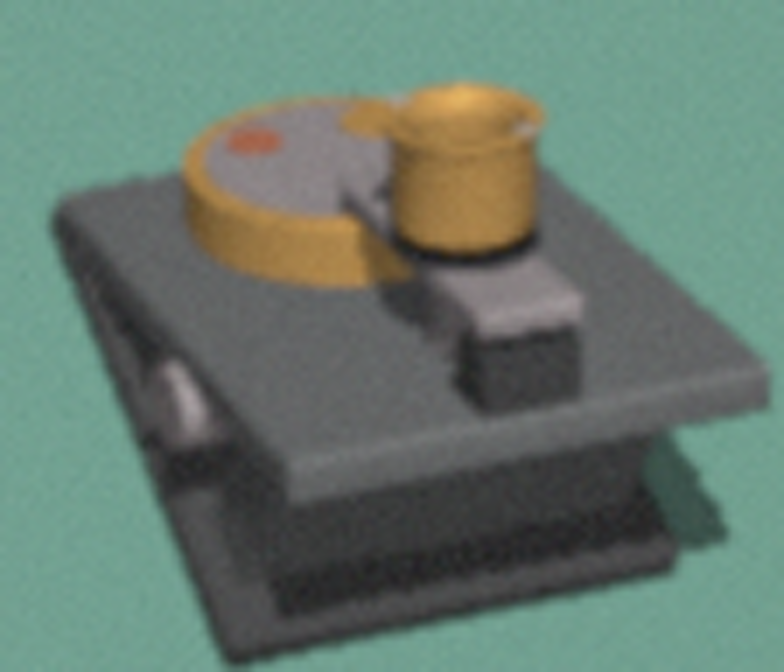

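View pics/c2.png

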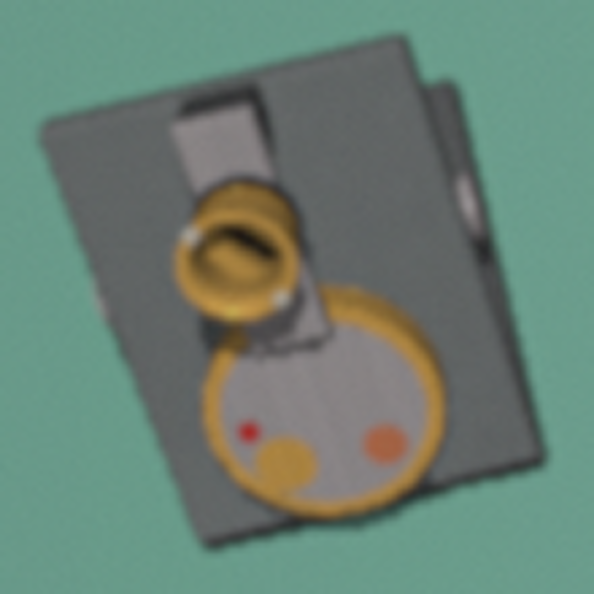

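View pics/c3.png

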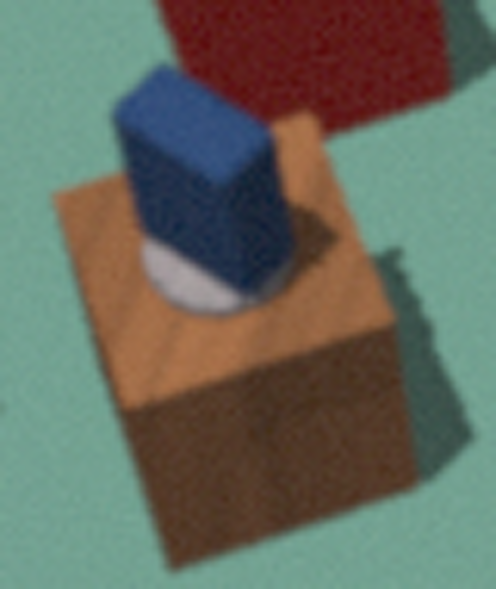

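View pics/c4.png

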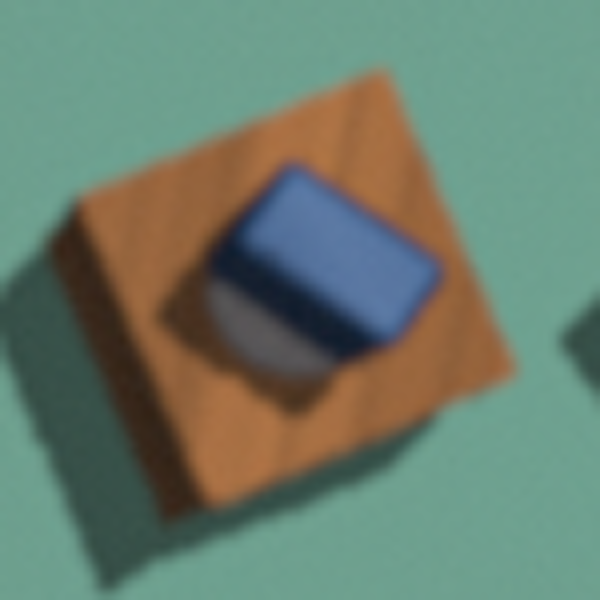

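```bash
cat > h.py <<'E'
import numpy as np,cv2,json
from scipy.optimize import least_squares
from rig import robot
CAM={n:robot.camera_info(n) for n in("scene","top")}
def K(c): return np.array([[c["fx"],0,c["cx"]],[0,c["fy"],c["cy"]],[0,0,1.]])
def proj(n,P):
    c=CAM[n]; return cv2.projectPoints(np.atleast_2d(P).astype(float),c["rvec"],c["tvec"],K(c),None)[0].reshape(-1,2)
def uncrop(p,x,y,k): return (np.atleast_2d(p)+.5)/k-.5+[x,y]
def tri(ps,pt):
    f=lambda X:np.r_[(proj("scene",X)-ps).ravel(),(proj("top",X)-pt).ravel()]
    r=least_squares(f,[.6,.1,.1]); return r.x,np.abs(r.fun).max()
def rz(a): c,s=np.cos(a),np.sin(a); return np.array([[c,-s,0],[s,c,0],[0,0,1.]])
E
cat > m.py <<'E'
from h import *
u1=lambda p:uncrop(p,400,225,7); u2=lambda p:uncrop(p,100,180,5.4)
u3=lambda p:uncrop(p,190,225,6.2); u4=lambda p:uncrop(p,340,180,8)
# rectangle fits
def rect(ps,pt,z,hx,hy,ang0,x0):
    sg=np.array([[1,1],[1,-1],[-1,-1],[-1,1]])*[hx,hy]
    def pts(v): return np.c_[sg@rz(v[2])[:2,:2].T+v[:2],np.full(4,z)]
    f=lambda v:np.r_[(proj("scene",pts(v))-ps).ravel() if ps is not None else [],(proj("top",pts(v))-pt).ravel() if pt is not None else []]
    best=None
    for k in range(4):
      for order in(1,-1):
        def g(v):
            P=np.roll(pts(v)[::order],k,0)
            a=[]
            if ps is not None:a.append((proj("scene",P)-ps).ravel())
            if pt is not None:a.append((proj("top",P)-pt).ravel())
            return np.concatenate(a)
        for a0 in np.arange(0,3.1,.5):
            r=least_squares(g,[*x0,a0])
            if best is None or r.cost<best.cost: best=r
    return best.x,np.abs(best.fun).max()
st=u4([(383,68),(517,372),(210,508),(80,200)]); ss=u3([(125,408),(57,193),(317,113),(393,325)])
# top corners order (far +x...) ; scene order must match: top-left img(-)...
for r in range(4):
    v,e=rect(np.roll(ss,r,0),st,.095,.04,.04,0,(.6,-.1)); print("stand",r,v,e)
print("stand top",rect(None,st,.095,.04,.04,0,(.6,-.1))); print("stand sc",rect(ss,None,.095,.04,.04,0,(.6,-.1)))
ht=u4([(298,162),(441,265),(392,345),(238,240)]);hs=u3([(163,65),(115,105),(222,185),(272,130)])
print("h top",rect(None,ht,.163,.022,.012,0,(.6,-.1)));print("h sc",rect(hs,None,.163,.022,.012,0,(.6,-.1)))
for nm,a,b in [("mouth mid",(462,114),(236,266)),("mouth ell",(464,118),(237,264)),("markR/L",(527,128),(190,234)),("mark2",(397,100),(281,298)),
 ("plFL",(290,462),(405,38)),("plFR",(768,365),(45,125)),("plBL",(60,205),(545,465))]:
    print(nm,*tri(u1(a),u2(b)))
E
python3 m.py
```

```text
stand 0 [ 0.59499722 -0.17423484 -1.18942656] 0.7363942182843459
stand 1 [ 0.59462838 -0.17387722  1.13947364] 21.76692109686917
stand 2 [ 0.59367384 -0.17456446  1.79241074] 42.72046167810191
stand 3 [ 0.59462288 -0.17463143 -0.37615981] 25.57669588278793
stand top (array([ 0.59496177, -0.17425321,  0.39506319]), np.float64(0.6062412466675937))
stand sc (array([ 0.59504678, -0.17419893,  5.07927851]), np.float64(0.367854932337508))
h top (array([ 0.59523526, -0.17437806, -2.19529447]), np.float64(1.651052701825165))
h sc (array([ 0.59561521, -0.17441715, -2.22175317]), np.float64(1.7052806603032877))
mouth mid [0.5698963  0.25214673 0.14148275] 0.11270589322674596
mouth ell [0.57065209 0.25235028 0.14076172] 0.08036419471500267
markR/L [0.57994418 0.26523642 0.1493367 ] 0.14406152169942743
mark2 [0.55968099 0.23893953 0.13358066] 0.21858302585647493
plFL [0.65124412 0.20443977 0.10666598] 0.2419451750836572
plFR [0.62214945 0.32725214 0.10701804] 0.31298646696660626
plBL [0.50571157 0.17205874 0.01015654] 0.6207597663991749
```

```bash
cat > g.py <<'E'
from h import *
S=np.array([.5950,-.1742]); HY=-2.208+np.pi   # stand xy, handle wide-axis yaw
psi=.227; A=np.array([-.5*np.cos(psi),-.5*np.sin(psi),np.cos(np.pi/6)])
M=np.array([.5702,.2522,.1412])
s=np.array([.0203,.0263,.01576]); s-=A*(s@A); s/=np.linalg.norm(s)
def toolR(xw,z):   # tool x along +-xw (driver wide side), tool z given
    x=xw/np.linalg.norm(xw); return np.c_[x,np.cross(z,x),z]
def grasp(k): return toolR(k*np.array([np.cos(HY),np.sin(HY),0]),np.array([0,0,-1.]))
def ins(k,extra=0):
    R=toolR(k*s,-A); return R@rz(extra)
def tcp_at(tip_above_floor): return M+A*(-.029+tip_above_floor+.121)
GZ=.011+.121
E
python3 - <<'E'
from g import *
np.set_printoptions(precision=3,suppress=True)
print(s, A@s)
for k in(1,-1):
    print("g",k,robot.ik([*S,GZ],grasp(k)),robot.ik([*S,GZ+.16],grasp(k)))
    for e in(0,.75,1.2,1.5): print("i",k,e,robot.ik(tcp_at(.001),ins(k,e)))
    print("pre",k,robot.ik(tcp_at(.12),ins(k)))
E
```

```text
[0.563 0.718 0.41 ] -5.551115123125783e-17
g 1 [-0.389  0.681  0.896  1.729 -0.609  1.035  0.087] [-0.412  0.486  0.92   1.568 -0.398  1.286 -0.073]
i 1 0 [-0.85   0.112  0.289  2.14   0.343  0.419 -1.585]
i 1 0.75 [-0.839  0.112  0.278  2.14   0.346  0.42  -2.338]
i 1 1.2 [-1.589  0.208  1.128  2.157 -0.117  0.39  -2.355]
i 1 1.5 [-1.589  0.208  1.128  2.157 -0.117  0.39  -2.655]
pre 1 [-0.82  -0.134  0.168  2.117  0.358  0.703 -1.603]
g -1 [ 0.968  0.779 -1.087  1.682  0.747  1.155  2.18 ] [ 0.971  0.568 -1.084  1.52   0.508  1.361  2.349]
i -1 0 [-0.742  0.112  0.173  2.137  0.376  0.425  1.527]
i -1 0.75 [-0.855  0.112  0.295  2.14   0.341  0.419  0.808]
i -1 1.2 [-0.912  0.113  0.356  2.142  0.323  0.416  0.375]
i -1 1.5 [-0.933  0.114  0.379  2.142  0.316  0.415  0.082]
pre -1 [-0.921 -0.141  0.259  2.12   0.382  0.709  1.518]
```

```bash
python3 - <<'E'
from g import *
np.set_printoptions(precision=3,suppress=True)
robot.move_ptp([.5,.1,.36],grasp(1))
print(robot.get_state()["qpos"])
robot.move_ptp([*S,GZ+.09],grasp(1))
st=robot.get_state(); print(st["time"],st["qpos"],st["ee_pos"])
f=robot.grab_frame("scene"); cv2.imwrite("pics/s1.png",cv2.resize(f[140:340,120:380],None,fx=3,fy=3)[:,:,::-1])
f=robot.grab_frame("top"); cv2.imwrite("pics/t1.png",f[:,:,::-1])
E
```

```text
[-0.8    0.112  0.595  1.725 -0.064  1.325 -0.827]
3.4083 [-0.314  0.505  0.758  1.649 -0.376  1.139 -0.094] [ 0.596 -0.173  0.222]
```

View pics/s1.png

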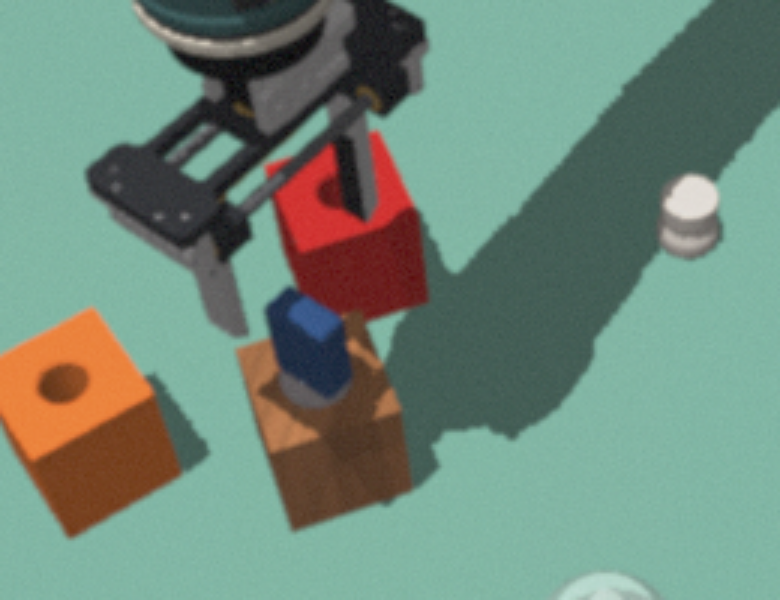

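The fingers stand at each side of the handle's thin faces, around crop (310,350). I'll go down and grip.

```bash
python3 - <<'E'
from g import *
np.set_printoptions(precision=4,suppress=True)
robot.move_linear([*S,GZ],velocity=.1,threshold=15)
robot.pause(.3)
st=robot.get_state(); print(st["time"],st["ee_pos"],st["force"])
robot.gripper_to(0.0)
st=robot.get_state(); print(st["time"],st["opening"],st["ee_pos"],st["force"],st["moment"])
f=robot.grab_frame("top"); cv2.imwrite("pics/t2.png",f[:,:,::-1])
hit=robot.move_linear([*S,GZ+.17],velocity=.15)
robot.pause(.3)
st=robot.get_state(); print(hit,st["time"],st["opening"],st["ee_pos"],st["force"],st["moment"])
f=robot.grab_frame("scene"); cv2.imwrite("pics/s2.png",cv2.resize(f[120:320,120:380],None,fx=3,fy=3)[:,:,::-1])
E
```

```text
4.8583 [ 0.5951 -0.1742  0.1323] [-0.4481 -0.1249  0.5579]
5.9333 0.023805684707131493 [ 0.595  -0.1742  0.132 ] [ 0.7096 -0.0655 -0.9141] [-0.1402 -0.0116 -0.017 ]
False 7.5667 0.0236133143535656 [ 0.5949 -0.1742  0.3017] [-0.4929 -0.5239 -1.5725] [0.0122 0.0598 0.0009]
```

View pics/s2.png

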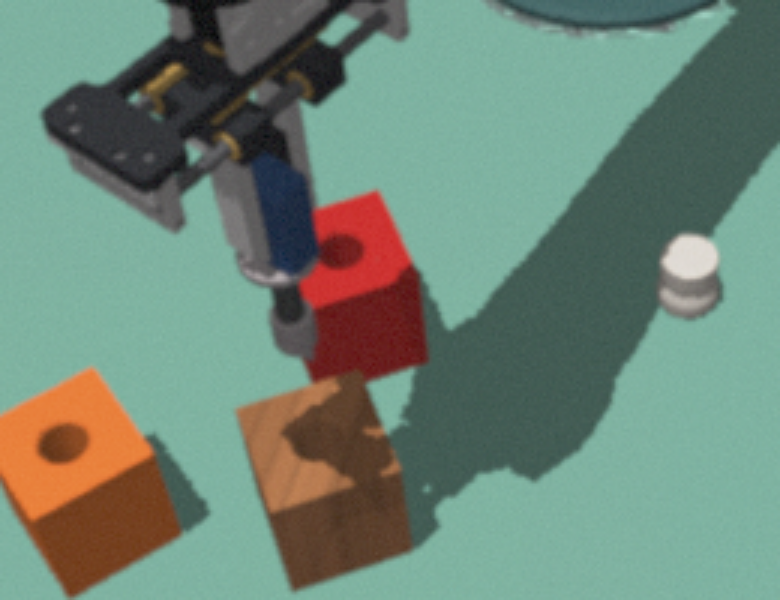

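```bash
python3 - <<'E'
from g import *
np.set_printoptions(precision=4,suppress=True)
robot.move_ptp([.52,.05,.38],grasp(1))
p=tcp_at(.085)
print(robot.ik(p,ins(-1)))
robot.move_ptp(tcp_at(.13),ins(-1))
robot.move_linear(p,velocity=.1)
robot.pause(.3)
st=robot.get_state(); print(st["time"],st["qpos"],st["ee_pos"],p,st["opening"],st["force"],st["moment"])
f=robot.grab_frame("scene"); cv2.imwrite("pics/s3.png",f[:,:,::-1]);
f=robot.grab_frame("top"); cv2.imwrite("pics/t3.png",f[:,:,::-1])
s3=cv2.imread("pics/s3.png");t3=cv2.imread("pics/t3.png")
np.save("p3.npy",np.r_[st["ee_pos"],st["tool_rot"].ravel()])
cv2.imwrite("pics/s3c.png",cv2.resize(s3[160:300,390:540],None,fx=4,fy=4,interpolation=cv2.INTER_CUBIC))
cv2.imwrite("pics/t3c.png",cv2.resize(t3[180:340,80:240],None,fx=3.7,fy=3.7,interpolation=cv2.INTER_CUBIC))
E
```

```text
[-1.2462 -0.0973  0.5982  2.1413  0.4384  0.637   1.4747]
11.375 [-1.3325 -0.108   0.6775  2.1429  0.4603  0.6433  1.4567] [0.4839 0.2324 0.2949] [0.484  0.2323 0.2945] 0.02354999062765365 [ 0.8057 -0.0087 -2.1863] [-0.0347  0.7938 -0.0166]
```

View pics/s3c.png

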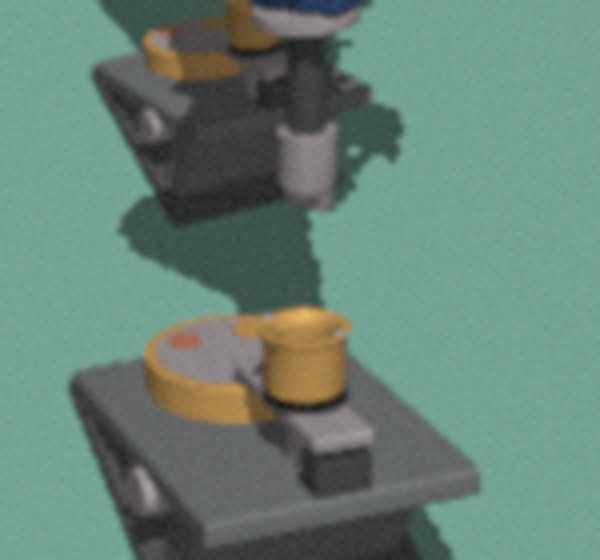

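View pics/t3c.png

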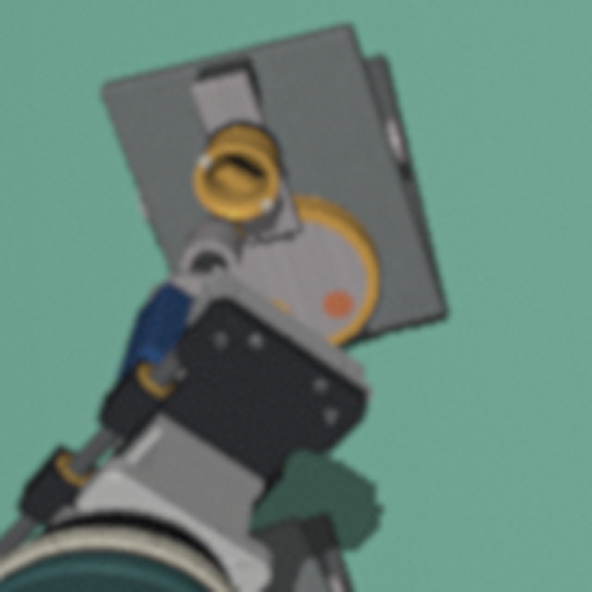

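```bash
cat > ov.py <<'E'
from g import *
def circ(c,R,r,n=60):
    a=np.linspace(0,2*np.pi,n); return c+np.c_[np.cos(a),np.sin(a)]@np.array([R[:,0],R[:,1]])*r
def overlay(name,png,out,P,R,box,k):
    im=cv2.imread(png); x,y,w,h=box
    im=cv2.resize(im[y:y+h,x:x+w],None,fx=k,fy=k,interpolation=cv2.INTER_CUBIC)
    def dl(pts,col):
        q=(proj(name,pts)-[x,y]+.5)*k-.5; cv2.polylines(im,[np.round(q*8).astype(int)],False,col,1,cv2.LINE_AA,3)
    z=-R[:,2]; tip=P-.121*z
    for d,r in((.008,.0095),(.013,.0123),(.036,.0123),(.084,.022)): dl(circ(tip+z*d,R,r),(0,0,255))
    b=[tip+R[:,0]*a+z*c for a,c in((-.01,.008),(-.01,0),(.01,0),(.01,.008))]; dl(np.array(b),(255,0,255))
    Rs=np.c_[s,np.cross(A,s),A]
    dl(circ(M,Rs,.0205),(255,255,0)); dl(np.array([M+s*.0182,M-s*.0182]),(255,255,0)); dl(circ(M-.033*A,Rs,.018),(255,255,0))
    cv2.imwrite(out,im)
E
python3 - <<'E'
from ov import *
v=np.load("p3.npy");P=v[:3];R=v[3:].reshape(3,3)
overlay("scene","pics/s3.png","pics/s3o.png",P,R,(430,155,80,110),5.4)
overlay("top","pics/t3.png","pics/t3o.png",P,R,(110,200,70,70),8)
a=cv2.imread("pics/s3o.png")
E
```

```text
(no output)
```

View pics/s3o.png

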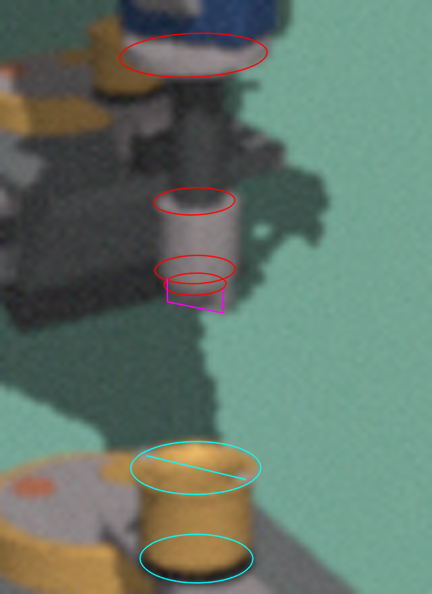

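View pics/t3o.png

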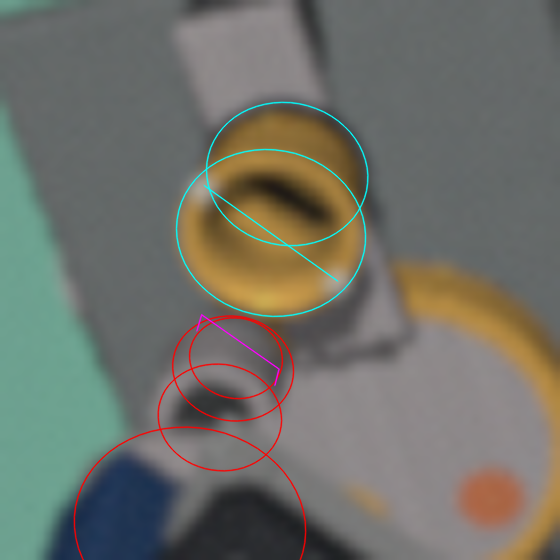

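```bash
python3 - <<'E'
import cv2,numpy as np
for n,b,k in(("s",(445,185,48,75),8),("t",(110,205,60,60),9.5)):
    im=cv2.imread(f"pics/{n}3.png");o=[]
    x,y,w,h=b
    c=cv2.resize(im[y:y+h,x:x+w],None,fx=k,fy=k,interpolation=cv2.INTER_CUBIC)
    c=cv2.convertScaleAbs(c,alpha=1.6,beta=10)
    for i in range(0,c.shape[1],50): cv2.putText(c,str(i),(i,8),0,.3,(255,255,255));cv2.line(c,(i,10),(i,14),(255,255,255))
    for i in range(0,c.shape[0],50): cv2.putText(c,str(i),(0,i),0,.3,(255,255,255))
    cv2.imwrite(f"pics/{n}3z.png",c)
E
```

```text
(no output)
```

View pics/s3z.png

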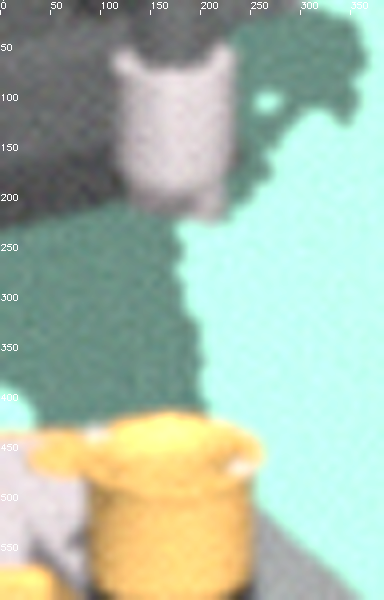

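View pics/t3z.png

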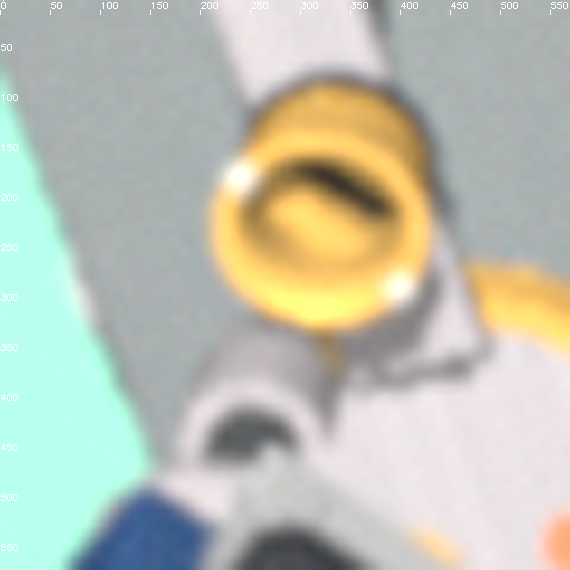

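```bash
python3 - <<'E'
from ov import *
np.set_printoptions(precision=4,suppress=True)
v=np.load("p3.npy");P=v[:3];R=v[3:].reshape(3,3)
us=lambda p:uncrop(p,445,185,8)[0]; ut=lambda p:uncrop(p,110,205,9.5)[0]
z=-R[:,2];x=R[:,0]
def pt(q,d,lx=0):
    u,t,w=q
    # about grasp point: tip displaced
    ax=np.cos(t)*z+np.sin(t)*x; xx=np.cos(t)*x-np.sin(t)*z
    return P+x*u+z*w+ax*(d-.121)+xx*lx
def f(q):
    return np.r_[proj("scene",pt(q,.036))[0,0]-us((174.5,0))[0], proj("scene",pt(q,.013))[0,0]-us((176.5,0))[0],
     proj("top",pt(q,.036))[0]-ut((253,448)), .7*(proj("scene",pt(q,0,-.01))[0]-us((222,220))), q[1]*3,q[2]*100]
r=least_squares(f,[0,0,0]); print(r.x,r.fun, f([0,0,0]))
print("tip off", (pt(r.x,0)-pt([0,0,0],0))@x,"mm along tool x")
a,e=tri(us((168.5,449)),ut((319,232))); print("M new",a,e,(a-M), (a-M)@s,(a-M)@np.cross(A,s),(a-M)@A)
for nm,c1,c2 in(("m+",(240,466),(240,178)),("m-",(97,432),(398,286))): print(nm,*tri(us(c1),ut(c2)))
print(proj("scene",M),us((168.5,449)),proj("top",M),ut((319,232)),ut((322,230)))
E
```

```text
[0.0011 0.0306 0.0011] [-0.1357  0.0813 -0.0188 -0.1874 -0.1052 -0.0991  0.0917  0.1148] [-0.9062 -1.0469  0.8144  0.0058 -1.0467  0.2848  0.      0.    ]
tip off -0.002586472008956774 mm along tool x
M new [0.5697 0.2523 0.1417] 0.15600502188746646 [-0.0005  0.0001  0.0005] -3.071616332662297e-05 0.000303521838122717 0.0006631913667028627
m+ [0.5793 0.2651 0.1487] 0.2527852258318717
m- [0.5598 0.2392 0.1346] 0.10182684504951567
[[465.7055 241.0811]] [465.625  240.6875] [[143.4209 228.7053]] [143.1316 228.9737] [143.4474 228.7632]
```

```bash
python3 - <<'E'
from g import *
np.set_printoptions(precision=4,suppress=True)
R=ins(-1); off=R[:,0]*.0021
np.save("off.npy",off)
def rep(t):
    st=robot.get_state(); d=st["ee_pos"]-M-off
    print(t,"time %.2f"%st["time"],"tip above floor %.4f"%(d@A-.121+.029),"lat s,n %.4f %.4f"%(d@s,d@np.cross(A,s)),"F(s,n,A)",st["force"]@np.c_[s,np.cross(A,s),A],"mom",st["moment"])
rep("pre")
h=robot.move_linear(tcp_at(.032)+off,velocity=.08,threshold=8); rep(h)
if not h:
    h=robot.move_linear(tcp_at(.0)+off,velocity=.025,threshold=8); rep(h)
f=robot.grab_frame("scene"); cv2.imwrite("pics/s4.png",f[:,:,::-1]);
f=robot.grab_frame("top"); cv2.imwrite("pics/t4.png",f[:,:,::-1])
E
```

```text
pre time 11.47 tip above floor 0.0852 lat s,n 0.0022 -0.0000 F(s,n,A) [-0.3213  0.1553 -1.1506] mom [-0.1491  0.7482 -0.0398]
False time 12.29 tip above floor 0.0322 lat s,n 0.0001 -0.0001 F(s,n,A) [-1.1248  0.3754 -2.2363] mom [-0.0831  0.7603  0.0291]
True time 13.47 tip above floor 0.0007 lat s,n -0.0000 0.0000 F(s,n,A) [-0.9611  0.1465 14.4435] mom [-0.2618  0.7402 -0.1468]
```

```bash
python3 - <<'E'
from g import *
robot.pause(.4)
np.set_printoptions(precision=4,suppress=True)
st=robot.get_state(); print(st["force"]@np.c_[s,np.cross(A,s),A],st["qpos"],st["opening"],st["time"])
s3=cv2.imread("pics/s4.png")
cv2.imwrite("pics/s4c.png",cv2.resize(s3[140:300,400:520],None,fx=4,fy=4,interpolation=cv2.INTER_CUBIC))
E
```

```text
[-1.4845  0.3987 12.1684] [-1.2584  0.1311  0.7361  2.1552  0.185   0.396   1.7058] 0.023950976143310116 13.975
```

View pics/s4c.png

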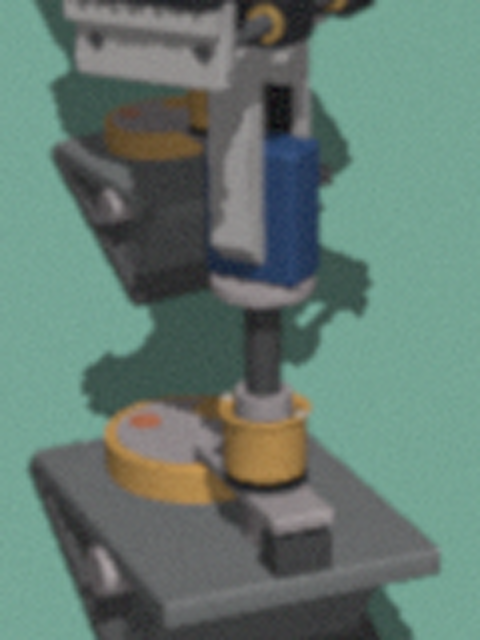

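```bash
cat > turn.py <<'E'
from g import *
import sys
np.set_printoptions(precision=3,suppress=True)
e,d,emax=map(float,sys.argv[1:4])
B=np.c_[s,np.cross(A,s),A]
st=robot.get_state();mz0=None
while e<emax-1e-6:
    e=min(e+.15,emax)
    R=ins(-1,e); q=robot.ik(tcp_at(d)+R[:,0]*.0021,R)
    if q is None or np.abs(q-robot.get_state()["qpos"]).max()>.4: print("ik",q); break
    robot.goto_joints(q)
    st=robot.get_state(); F=st["force"]@B; Mo=st["moment"]@B
    dd=st["ee_pos"]-M-st["tool_rot"][:,0]*.0021
    x=np.cross(-A,s); act=st["tool_rot"][:,0]; act_e=np.arctan2(act@np.cross(-A,-s),act@-s)
    tilt=np.arccos(min(1,-st["tool_rot"][:,2]@A))
    print("t%.2f e%.3f act%.3f d%.4f tip%.4f"%(st["time"],e,act_e,d,dd@A-.092),"F",F,"M",Mo,"q7 %.3f"%st["qpos"][6],"tilt %.3f"%tilt,"op %.4f"%st["opening"])
    fc=F[2]+1.5
    d-=np.clip((8-fc)*.00008,-.0006,.0008)
    if abs(Mo[2])>.9 or st["time"]>40: print("stop"); break
print(e,d)
E
python3 turn.py 0 .0003 .6
```

```text
t14.24 e0.150 act0.151 d0.0003 tip0.0006 F [-2.114  0.286 11.703] M [ 0.306  1.036 -0.112] q7 1.569 tilt 0.001 op 0.0238
t14.51 e0.300 act0.296 d0.0007 tip0.0008 F [-0.292 -0.542 -1.472] M [-0.086  0.4   -0.014] q7 1.435 tilt 0.000 op 0.0235
t14.77 e0.450 act0.447 d0.0001 tip0.0002 F [-0.677 -1.309  5.289] M [-0.125  0.754 -0.023] q7 1.304 tilt 0.000 op 0.0239
t15.03 e0.600 act0.593 d-0.0000 tip-0.0000 F [-0.456 -2.46  -2.638] M [-0.544  0.502  0.028] q7 1.174 tilt 0.000 op 0.0239
0.6 -0.000749471681026059
```

```bash
python3 turn.py 0.6 -.0008 1.2; python3 - <<'E'
from h import *
for n,b in(("scene",(400,140,120,160)),("top",(80,160,160,160))):
    f=robot.grab_frame(n)[:,:,::-1]; x,y,w,h=b
    cv2.imwrite(f"pics/{n}5c.png",cv2.resize(f[y:y+h,x:x+w],None,fx=3.7,fy=3.7,interpolation=cv2.INTER_CUBIC))
E
```

```text
t15.28 e0.750 act0.744 d-0.0008 tip-0.0007 F [-2.451 -2.709  6.909] M [-0.559  1.005  0.035] q7 1.048 tilt 0.000 op 0.0239
t15.54 e0.900 act0.892 d-0.0008 tip-0.0008 F [-2.298 -4.398 -3.935] M [-0.992  0.723  0.09 ] q7 0.923 tilt 0.001 op 0.0241
t15.79 e1.050 act1.043 d-0.0016 tip-0.0015 F [-3.132 -3.844  5.11 ] M [-1.08   1.187  0.036] q7 0.802 tilt 0.000 op 0.0239
t16.04 e1.200 act1.191 d-0.0017 tip-0.0018 F [-2.965 -5.174 -4.321] M [-1.206  1.174  0.101] q7 0.684 tilt 0.001 op 0.0240
1.2 -0.0024784524086793416
```

View pics/scene5c.png

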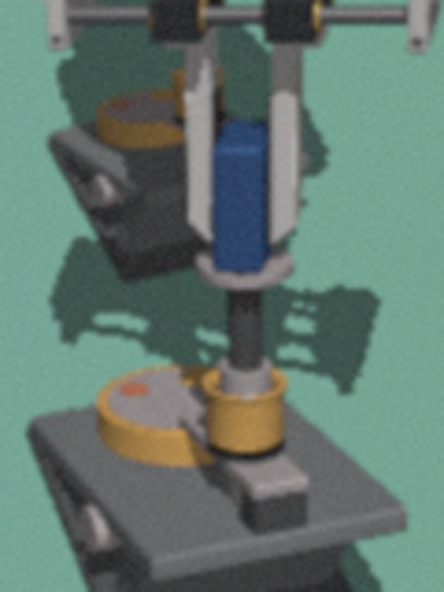

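View pics/top5c.png

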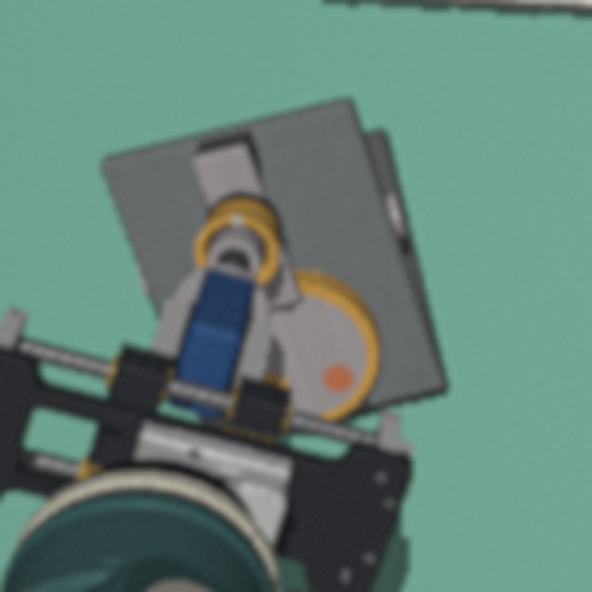

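The white mark has moved clockwise to top crop (238,218), so the screw is turning with the driver seated. I'll continue to the stop.

```bash
python3 turn.py 1.2 -.0025 1.95
```

```text
t16.39 e1.350 act1.342 d-0.0025 tip-0.0025 F [-3.902 -4.316  7.349] M [-1.189  1.594  0.027] q7 0.572 tilt 0.001 op 0.0236
t16.64 e1.500 act1.492 d-0.0024 tip-0.0026 F [-3.284 -3.664 -3.867] M [-1.214  1.337  0.061] q7 0.459 tilt 0.001 op 0.0241
t16.89 e1.650 act1.642 d-0.0032 tip-0.0033 F [-4.967 -4.23   8.381] M [-1.051  1.886  0.112] q7 0.354 tilt 0.001 op 0.0243
t17.14 e1.800 act1.791 d-0.0031 tip-0.0032 F [-3.486 -3.704  3.792] M [-1.005  1.687  0.548] q7 0.249 tilt 0.001 op 0.0243
t17.39 e1.950 act1.941 d-0.0033 tip-0.0034 F [-5.179 -4.105 10.383] M [-0.978  2.036  0.786] q7 0.142 tilt 0.001 op 0.0261
1.9499999999999995 -0.002987620798864046
```

```bash
python3 - <<'E'
from g import *
np.set_printoptions(precision=3,suppress=True)
robot.pause(.2)
f=robot.grab_frame("top")[:,:,::-1]; cv2.imwrite("pics/t6.png",f)
cv2.imwrite("pics/t6c.png",cv2.resize(f[190:270,100:190],None,fx=7,fy=7,interpolation=cv2.INTER_CUBIC))
# back off twist
R=ins(-1,1.78); q=robot.ik(tcp_at(-.0025)+R[:,0]*.0021,R); print(np.abs(q-robot.get_state()["qpos"]).max()); robot.goto_joints(q)
st=robot.get_state(); print(st["time"],st["opening"],st["moment"]@A,st["force"]@A,st["qpos"])
E
```

```text
0.10409400222018333
17.8917 0.0241525618536168 0.39377497835153435 20.453769063455976 [-1.589  0.226  1.133  2.157 -0.163  0.385  0.255]
```

View pics/t6c.png

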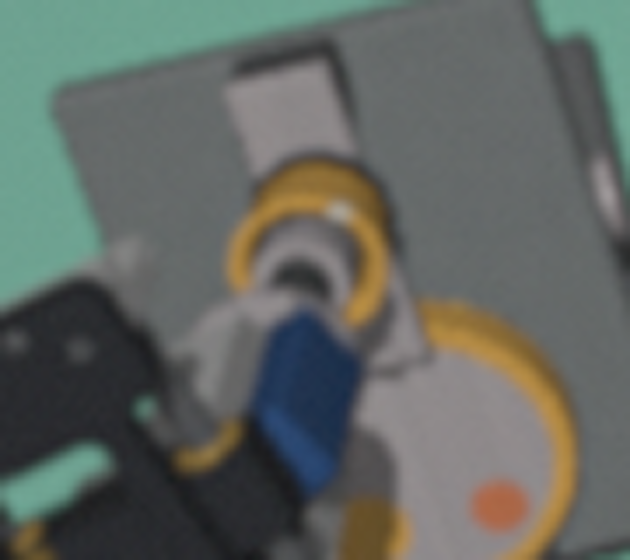

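```bash
python3 - <<'E'
from g import *
p=uncrop((340,212),100,190,7)[0]
n=np.cross(A,s)
def mk(th): return M-A*.003*th+.0182*(np.cos(th)*s-np.sin(th)*n)
r=least_squares(lambda t:(proj("top",mk(t[0]))-p).ravel(),[1.2]); print(r.x,r.fun,proj("top",mk(0.)))
E
```

```text
[1.36997945] [ 0.09430268 -0.23672111] [[135.01131336 222.69487771]]
```

```bash
python3 - <<'E'
from g import *
np.set_printoptions(precision=3,suppress=True)
R=ins(-1,1.6); q=robot.ik(tcp_at(-.002)+R[:,0]*.0021,R); robot.goto_joints(q)
st=robot.get_state(); print(st["time"],st["moment"]@A,st["force"]@A)
h=robot.move_linear(tcp_at(.09)+R[:,0]*.0021,velocity=.08,threshold=20)
st=robot.get_state(); print(h,st["time"],st["opening"],st["force"])
f=robot.grab_frame("top")[:,:,::-1]; cv2.imwrite("pics/t7.png",f)
cv2.imwrite("pics/t7c.png",cv2.resize(f[190:290,90:190],None,fx=6,fy=6,interpolation=cv2.INTER_CUBIC))
robot.move_ptp([.50,.1,.38],grasp(1))
robot.move_ptp([*S,GZ+.16],grasp(1))
robot.pause(.3)
st=robot.get_state(); print(st["time"],st["ee_pos"],st["opening"],st["qpos"])
for n,b,k in(("scene",(195,150,90,150),4),("top",(330,150,100,100),6)):
    f=robot.grab_frame(n)[:,:,::-1]; x,y,w,hh=b; cv2.imwrite(f"pics/{n}8.png",f)
    cv2.imwrite(f"pics/{n}8c.png",cv2.resize(f[y:y+hh,x:x+w],None,fx=k,fy=k,interpolation=cv2.INTER_CUBIC))
np.save("p8.npy",np.r_[st["ee_pos"],st["tool_rot"].ravel()])
from ov import overlay
overlay("scene","pics/scene8.png","pics/s8o.png",st["ee_pos"],st["tool_rot"],(195,150,90,150),4)
E
```

```text
18.1417 0.027005114640439254 0.25849224478219346
False 19.4417 0.024026554035371846 [-0.716  0.567 -1.982]
22.025 [ 0.595 -0.173  0.292] 0.023894611104745098 [-0.455  0.515  0.996  1.569 -0.444  1.301 -0.035]
```

View pics/t7c.png

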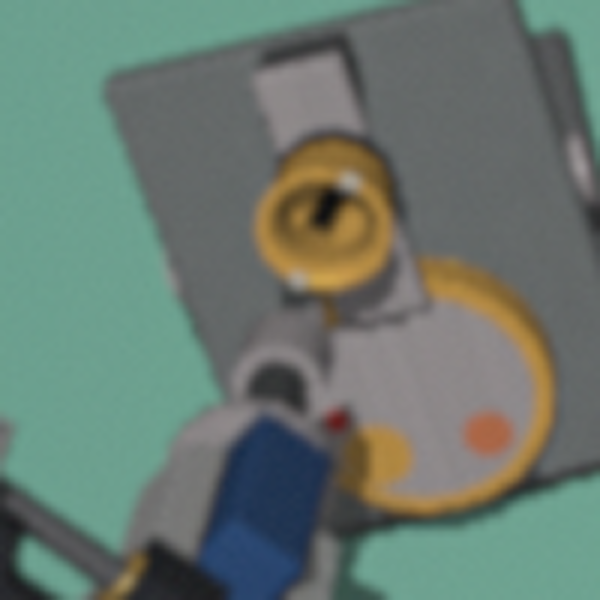

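View pics/scene8c.png

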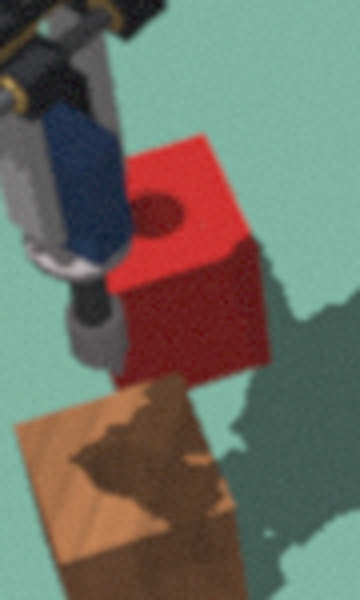

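View pics/s8o.png

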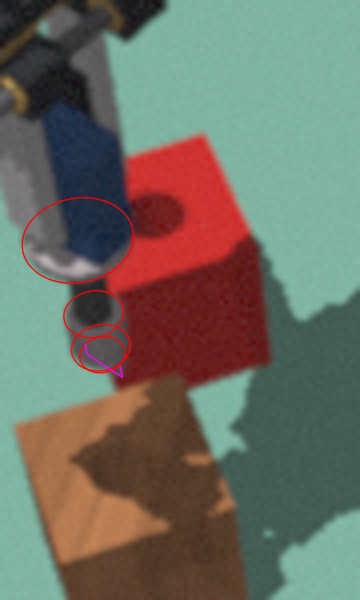

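View pics/top8c.png

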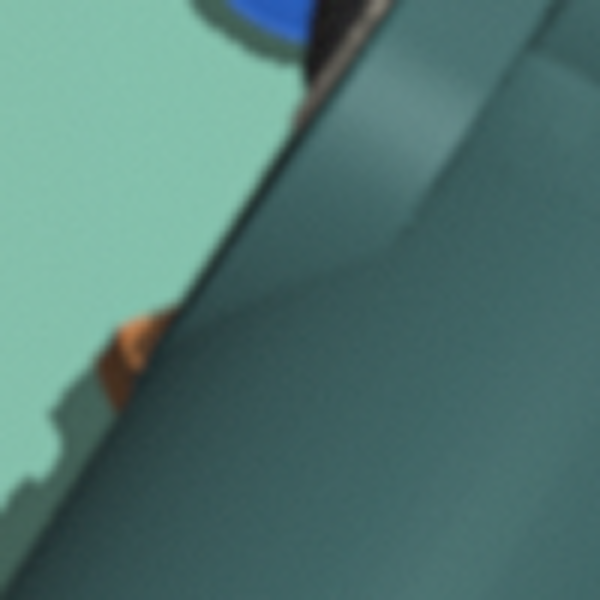

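The screw marks are now at top crop (350,180) and (298,280), so the screw is still at its turned position. The driver is held straight over the stand, so I'll lower it with force watch.

```bash
python3 - <<'E'
from g import *
np.set_printoptions(precision=4,suppress=True)
h=robot.move_linear([*S,.225],velocity=.12,threshold=12)
if not h: h=robot.move_linear([*S,GZ-.003],velocity=.04,threshold=7)
st=robot.get_state(); print(h,st["time"],st["ee_pos"],st["force"],st["moment"],st["opening"])
for n,b,k in(("scene",(195,200,90,130),4.5),):
    f=robot.grab_frame(n)[:,:,::-1]; x,y,w,hh=b; cv2.imwrite(f"pics/{n}9.png",f)
    cv2.imwrite(f"pics/{n}9c.png",cv2.resize(f[y:y+hh,x:x+w],None,fx=k,fy=k,interpolation=cv2.INTER_CUBIC))
E
```

```text
True 24.9417 [ 0.595  -0.1741  0.1321] [-1.7264  0.2809  7.8533] [0.3516 0.4592 0.0827] 0.023781849328088064
```

View pics/scene9c.png

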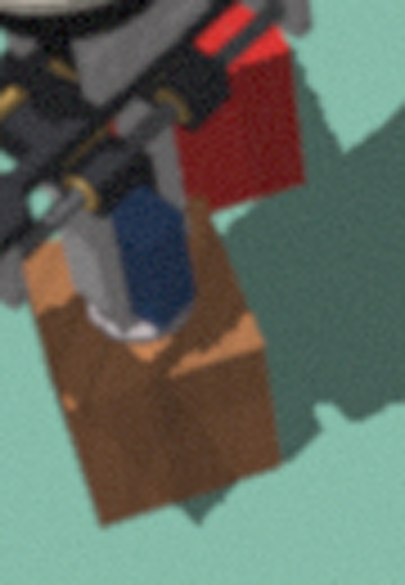

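Contact came at TCP z = 0.1321, which is the height expected for a seated flange (0.132). I'll release and retreat straight up.

```bash
python3 - <<'E'
from g import *
np.set_printoptions(precision=4,suppress=True)
robot.gripper_to(.07)
robot.pause(.2)
robot.move_linear([*S,GZ+.12],velocity=.12)
robot.move_ptp([.42,.05,.40],grasp(1))
robot.pause(.5)
st=robot.get_state(); print(st["time"],st["ee_pos"],st["force"],st["opening"])
for n in("scene","top"):
    cv2.imwrite(f"pics/{n}10.png",robot.grab_frame(n)[:,:,::-1])
E
```

```text
29.3167 [0.42   0.0499 0.4   ] [ 0.6138 -0.1615 -0.6287] 0.06982183541006422
```

View pics/scene10.png

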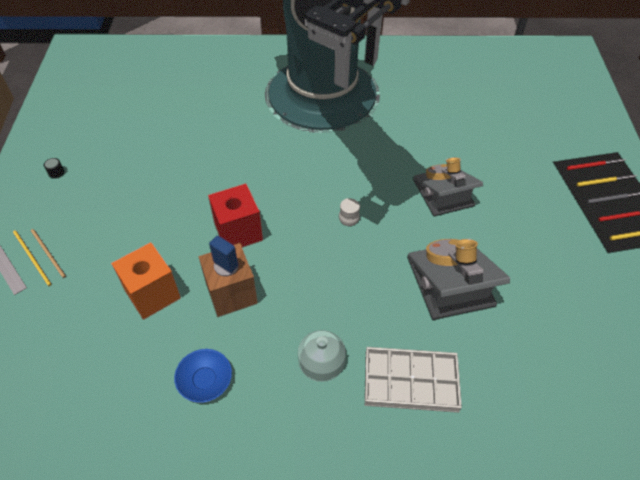

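View pics/top10.png

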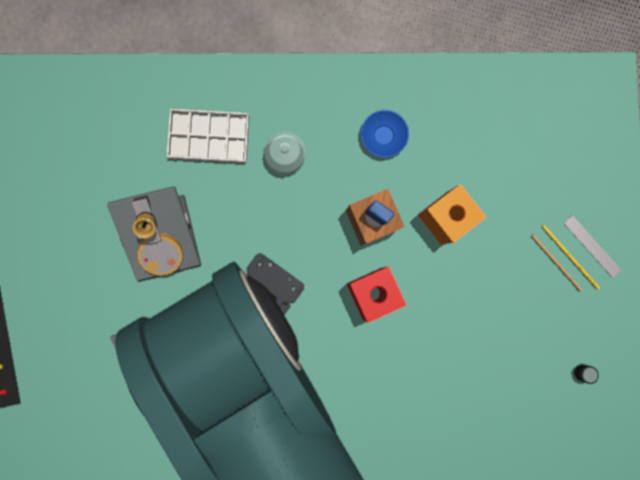

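```bash
python3 - <<'E'
import cv2,numpy as np
for n,o,bb in(("scene","scene0",[(195,230,70,90),(430,225,60,70)]),("top","top0",[(345,185,65,65),(110,190,70,70)])):
    a=cv2.imread(f"pics/{o}.png");b=cv2.imread(f"pics/{n}10.png")
    rows=[np.hstack([cv2.resize(i[y:y+h,x:x+w],(280*1,int(280*h/w)),interpolation=cv2.INTER_CUBIC) for i in(a,b)]) for x,y,w,h in bb]
    H=max(r.shape[0] for r in rows)
    cv2.imwrite(f"pics/cmp_{n}.png",np.vstack(rows)[:,:]if sum(r.shape[0] for r in rows)<=600 else cv2.resize(np.vstack(rows),None,fx=.85,fy=.85))
x,y=110,190;b=cv2.imread("pics/top10.png");cv2.imwrite("pics/z10.png",cv2.resize(b[200:255,120:175],None,fx=10,fy=10,interpolation=cv2.INTER_CUBIC))
E
```

```text
(no output)
```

View pics/cmp_scene.png

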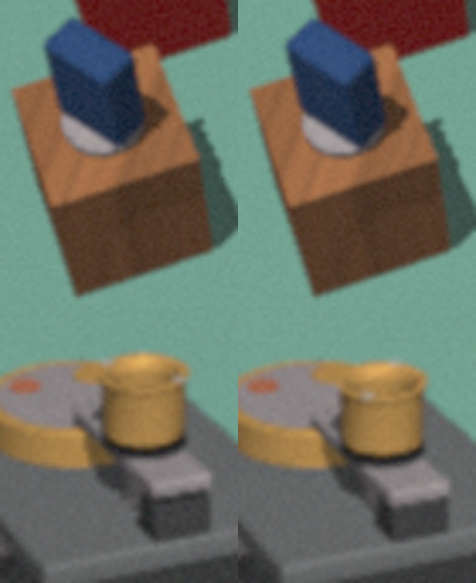

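View pics/cmp_top.png

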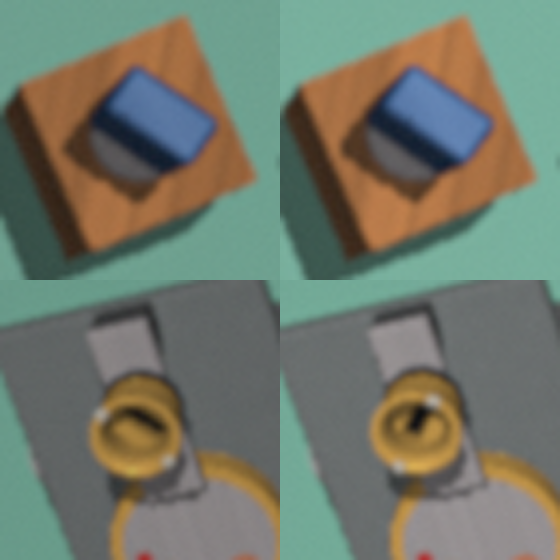

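View pics/z10.png

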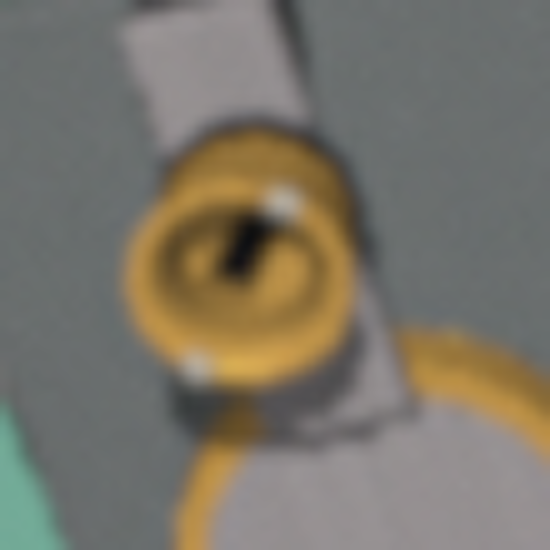

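```bash
python3 - <<'E'
from g import *
n=np.cross(A,s)
def fit(m1,m2):
    def f(v):
        th=v[0]; c=M-A*v[1]; u=.0182*(np.cos(th)*s-np.sin(th)*n)
        return np.r_[(proj("top",np.array([c+u+v[2]*s,c-u+v[2]*s]))-np.array([m1,m2])).ravel(),]
    r=least_squares(f,[.7,0,0],x_scale=[1,.01,.01]); return r.x,np.abs(r.fun).max()
u=lambda p:uncrop(p,120,200,10)[0]; w=lambda p:uncrop(p,100,180,5.4)[0]
v=lambda p:uncrop(p,110,205,9.5)[0]
print(fit(w((190,234)),w((281,298))),fit(v((240,178)),v((398,286))),fit(u((284,203)),u((197,367))))
E
```

```text
(array([-0.00825375, -0.00109598,  0.00020242]), np.float64(0.010945119207974585)) (array([-0.0198417 , -0.00167614,  0.00026108]), np.float64(0.18482683427700408)) (array([1.34956973e+00, 2.64086025e-03, 1.79821814e-05]), np.float64(0.0021534631545421234))
```

```bash
python3 - <<'E'
from rig import robot
robot.sign_off(); print(robot.get_state()["time"])
E
```

```text
the job is handed in; nothing more can be done
the job is handed in; nothing more can be done
```

The clock movement is clamped and the driver is back in its wooden stand. I handed the job in at about 29 s, with no verdict reported.

**What I did:** I took the blue-handled driver from the wooden stand and set it in the larger holder's screw cup, in line with the axis. The blade went fully down: contact came at 0.7 mm above the slot floor against the 1 mm expected, before any turning. I then turned the screw clockwise, following it down. The torque rose from about 0.1 to 0.8 N m, which I took as the stop. I drew the driver out along the axis, lowered it into the stand and released it.

**Last checks:**
- **Driver:** the flange touched the block at TCP z 0.1321 m against 0.132 m expected. In both cameras the driver looks the same as at the start, upright and fully down.
- **Screw:** the rim marks show about 1.36 rad of turn and roughly 4 mm of drop, and the strap looks lower on the movement. I don't know the start angle. From 0.02 rad or less, a 1.36 rad turn would end below the required 1.38, so I relied on the torque rise.
- **Bystanders:** the tray, dome, dish and jar look unmoved in the last pictures. I did not measure them.

**What disagreed:** before insertion the held driver's blade measured about 2.6 mm off to one side, with a lean of about 0.03 rad. I corrected 2.1 mm of that and did not correct the lean. Over the stand afterwards the offset was no longer visible, so some of it may have been camera error.

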